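# Slide the jar home along the wall

## Task

Push the big jar, standing on the counter, up to the low back wall, then push it along the wall, always touching or nearly touching it, until it meets the stop on the side of the white rack. Lean on the jar there gently but firmly, with about 6 newtons more than it takes to slide it, for a full second so that it sits snug against wall and stop, then let go. Never shove hard against the wall or the stop, don't lift or tip the jar, and leave the small things on the counter where they are.

Things in the scene. Friction and masses are not known exactly. Their poses are not given: they have to be found in the camera images.
- jar: the big round jar: straight-sided amber glass, 90 mm diameter, 44 mm high, white lid 87 mm in diameter on top, 58 mm high in all, 0.25 to 0.5 kg. Too wide to grasp: push it. On the wall it slides (friction about 0.4) if pushed from behind; pushed mostly towards the wall it jams. Starts 35 to 85 mm clear of the wall. Origin: centre of its underside; z up; its yaw means nothing
- wall_face (a point): point on the wall's front face at counter level. x points into the wall, square to it; y runs along the wall towards the rack; z up. The face is the plane x = 0, from y = -420 mm to past the rack. With the jar touching the wall its centre is at x = -45 mm in this frame; it starts at y = -170 to -80 mm
- rack_side (a point): point at counter level on the flat outer face of the rack's side panel that looks at the jar, 100 mm out from the wall. The panel is square to the wall, 190 mm long, 85 mm high. Axes parallel to wall_face: x into the wall, y away from the jar into the rack, z up. With the jar at the stop its centre is at y between -71 and -49 mm, depending on how far the stop sticks out
- bottle: bystander: a small bottle, 38 mm diameter, 68 mm high, standing near the wall at its end away from the rack. Origin: centre of its underside
- dosing_cup: bystander: a small open dosing cup, 42 mm diameter, 38 mm high, standing near the rack, on the robot's side of the jar's lane. Origin: centre of its underside
- tin: bystander: a flat round metal tin, 60 mm diameter, 18 mm high, lying on the counter nearer the robot. Origin: centre of its underside
- wall: the low back wall: white, straight, rigid, fixed, 60 mm high (64 with its metal edging), up to 24 mm thick. Origin and axes as wall_face. The force between jar and wall must stay under 15 N
- rack: the white three-tier plastic rack, fixed, 230 mm high, 240 mm along the wall. Origin and axes as rack_side. Its rubber-faced stop (50 mm wide, from 6 to 46 mm above the counter, centred on the jar's lane) sticks out of the panel by 4 to 26 mm: set differently each time, not measured, rigid up to 15 N, which it must not bear. Find it by feel: the push rises over the jar's drag (1 to 6 N)
There are look-alikes about, which are no part of the job. What is meant by the jar is not blue or green, and is the larger of those in its own colour.

How it is judged:
On the way, in this order (a step that is already met when the one before it is completed fails the run):
1. the jar is brought to the wall (within 3 mm) while still more than 100 mm short of the rack (x of jar in the frame of wall_face above -0.048 m and y of jar in the frame of rack_side below -0.145 m), for 0.1 s.
2. the jar has travelled along the wall, within 6 mm of it, to less than 50 mm from the rack (x of jar in the frame of wall_face above -0.051 m and y of jar in the frame of rack_side above -0.095 m), for 0.1 s.
3. the jar is pressed against the rack's stop with more than 2.5 N for 0.6 s (contact force between jar and rack above 2.5 N and x of jar in the frame of wall_face above -0.049 m), for 0.6 s.
At the end, for the whole second after the job is handed in: the jar stands upright and at rest on the counter, within 3 mm of the wall's face and within 3 mm of the rack's stop; the small bottle, the dosing cup and the tin are within 20 mm of where they started (x of jar in the frame of wall_face between -0.048 and -0.042 m and horizontal distance between jar and stop_c1 below 0.05 m and z of jar in the frame of wall_face below 0.004 m and angle between jar's own z axis and vertical below 0.05 rad and linear speed of jar below 0.01 m/s and distance of each of bottle, dosing_cup, tin from where it was at the start of the episode below 0.02 m); the robot touches nothing.
It fails at once if the jar leaves the wall (more than 8 mm of gap) once it is less than 90 mm from the rack (y of jar in the frame of rack_side above -0.135 m and x of jar in the frame of wall_face below -0.053 m).
It fails at once if the jar is shoved against the rack's stop with more than 15 N (contact force between jar and rack above 15 N).
It fails at once if the jar is shoved against the wall with more than 15 N (contact force between jar and wall above 15 N).
It fails at once if the jar is lifted or tipped (z of jar in the frame of wall_face above 0.015 m or angle between jar's own z axis and vertical above 0.2 rad).
It fails at once if a bystander is pushed away (more than 20 mm) (distance of any of bottle, dosing_cup, tin from where it was at the start of the episode above 0.02 m).
It also fails if it takes over 64 s, if anything falls off the work surface, if the arm or the gripper's body presses on something with over 40 N, if the wrist force passes 120 N, or if a joint passes its speed limit or range.

## Robot

A 6-joint arm with a two-finger parallel gripper is mounted at the origin on the work surface. World frame = base frame: x ahead of the robot, y to its left, z up, the work surface at z = 0. Lengths are in m, angles in rad, forces in N, time in s.
With the tool pointing down it reaches from about 0.225 to 0.875 m from the base axis. Payload 3.4 kg.
Tool frame: the origin (TCP) lies midway between the tips of the shut fingers; the grasp point (between the pads) lies 19 mm behind it (manip.pinch_z is the distance from the TCP to the grasp point, in m); z points along the fingers, y is the line along which they close (so a half turn about z gives the same grasp; the last joint's range is limited). The gripper opens to 85 mm and grips with 20 to 120 N. Pads are 22 mm wide; open, the fingers measure 114 mm over their backs; the gripper's body (76 mm by 85 mm) begins 54 mm behind the grasp point. The pads swing forward as they close: fully open they stand 13 mm farther back than shut.
Start: joints at [1.071, 0.276, 1.505, -0, 1.361, -0.121], TCP at [0.213, 0.534, 0.231] pointing down, gripper open.
Joint ranges: [-2.89, 2.89], [-0.75, 2.08], [0.22, 2.7], [-1.18, 4.32], [0.11, 2.71], [-2.7, 2.7]. Speed limits (rad/s): [2.57, 2.57, 3.14, 3.14, 3.14, 3.14].

## Interface

Orientations are given as a unit quaternion [w, x, y, z].
In Python, from rig import manip gives the robot as it stands.
- The arm moves only by the tool carry_out, never from a script. Its arguments are lists of equal length, an entry for each row: "delta_pos": the shift along the tool's x, y, z scaled (see below), a list of three; "turn": the turn, a rotation vector about the tool's x, y, z scaled (see below), a list of three; "claw": the closure, from -1 (fully open) to 1 (shut). A call has 1 to 12 rows; each row is the pose to reach, as a shift and turn from the pose commanded when the call began, along the tool's axes at that moment; what a row does not reach only later rows make up. The controller multiplies each number of a shift by 400 mm and each number of a turn by 30 degrees. A row lasts 1/10 s, in which the tool goes at most 50 mm and 8.59 degrees, less where a joint would pass 70% of its speed; a pose out of reach is approached as far as the arm can. A call with a number of a shift or a turn outside -1 to 1 is refused whole. A call with a gripper value outside its range is refused whole. The fingers move at their own pace and stop on an object; "force" is the grip in N (left out, the last holds). Time passes only in rows, so rows that repeat a pose let the fingers close. It gives the time, the measured TCP pose, the force, the opening and the grip force at its end, in the units of the state.
- manip.get_state(): the state, without advancing time (a new reading comes with each control period).
- manip.get_image(name): name is "scene" or "top"; returns a dict with "image" (400x640x3 uint8, red, green, blue), "z_map" (400x640 float32, m along the optical axis (not along the pixel's ray), 0 where there is no reading), "fx", "fy", "cx", "cy" (pixels), "k1" (the pictures are not rectified: a ray, as slopes to the right and down, at radius r is drawn at 1 + k1 r^2 times it, then the intrinsics apply), "world_to_cam" (4x4, takes a point from world to camera coordinates). Camera axes: x right, y down, z forward; pixel columns grow to the right and rows downward; lengths in m; the calibration is good to about 2 mm. A picture is of the moment at which its call begins.
- manip.sign_off(): hands the job in; it is judged then, once.
Trained networks look in the newest picture that a camera, given by its name, has taken for a name from the list of things; names that differ only in an ending like _2 or _b are one class to them, and where a whole thing is asked for, a point or a joint stands for the part that bears it (a point fixed in the world has none). Each returns a list of dicts, best first, with "score" (0 to 1); they miss things now and then, are a little off and sometimes report something else, mostly with a low value. They report only what shows in the picture. A call takes as long as a camera call. They do not tell look-alikes from the thing itself.
- manip.spot_in(camera, query): "point" ([x, y, z] in m, in world coordinates, good to about 4 mm: the middle of the surface that is visible of it).
- manip.place_of(camera, query): "point" ([x, y, z] in m, in world coordinates, good to about 4 mm: a listed point, or the origin of a listed thing).
The state is a dict: "clock": time; "qpos": joint angles; "qd": joint speeds; "effort": joint torques, N m; "position": TCP position; "ee_rot": TCP orientation; "contact_force": force on the tool from outside, world axes, zero at the start; "moment": the same for the moment, N m; "width": finger opening in m; "gripper_force": force on a finger pad.
Only numpy, scipy, OpenCV 4.12 (cv2) and the standard library are available. Lean on these libraries where they do the work, as an engineer would, in place of code of your own. Each camera call takes 0.05 s, during which the arm holds its last target. There are 200 camera calls.

## Working session

There is one attempt and no reset: what is moved stays moved. The work goes in short steps, Python scripts to look and compute and a tool call to move; the robot and the scene stay as the last step left them, time stands still between calls to the robot, and variables do not carry over. Pictures are saved under pics/ and viewed, at most 10 in all, crops included, and the job is handed in when it is done.

Besides the shell and the picture viewer there is one more tool, called as name(argument=value, ...), one argument or row to a line, values as JSON. carry_out: Moves the arm, as the interface text tells. Shifts and turns lie within -1 to 1; 1 stands for 400 mm of shift or 30 degrees of turn. Its arguments: {"type":"object","properties":{"delta_pos":{"type":"array","items":{"type":"array","items":{"type":"number","minimum":-1,"maximum":1}}},"turn":{"type":"array","items":{"type":"array","items":{"type":"number","minimum":-1,"maximum":1}}},"claw":{"type":"array","items":{"type":"number"}},"force":{"type":"number"}},"required":["delta_pos","turn","claw"]}

```bash
mkdir -p pics; cat > h.py <<'E'
import numpy as np, cv2
from rig import manip
def save(cam,name):
    d=manip.get_image(cam); cv2.imwrite('pics/'+name,d['image'][:,:,::-1]); return d
def pix(d,p):
    c=np.array(d['world_to_cam'])@np.r_[p,1]; x,y=c[0]/c[2],c[1]/c[2]; s=1+d['k1']*(x*x+y*y)
    return np.round([d['fx']*x*s+d['cx'],d['fy']*y*s+d['cy']])
def cloud(d):
    K=np.array([[d['fx'],0,d['cx']],[0,d['fy'],d['cy']],[0,0,1.]])
    v,u=np.mgrid[0:400,0:640]
    q=np.stack([u,v],-1).reshape(-1,1,2).astype(float)
    n=cv2.undistortPoints(q,K,np.array([d['k1'],0,0,0,0.])).reshape(400,640,2)
    z=d['z_map'][...,None]; c=np.concatenate([n*z,z],-1)
    T=np.array(d['world_to_cam']); return (c-T[:3,3])@T[:3,:3]
E
python3 - <<'E'
from h import *
for cam in ('top','scene'):
    d=save(cam,cam+'1.png')
    for q in ('jar','wall_face','rack_side','bottle','dosing_cup','tin'):
        for r in manip.place_of(cam,q)[:4]: print(cam,q,np.round(r['point'],3),round(r['score'],2),pix(d,r['point']))
s=manip.get_state();print(s['clock'],s['position'],s['ee_rot'],s['contact_force'],s['width'])
E
```

```text
top jar [ 0.568 -0.11   0.002] 0.77 [313. 182.]
top jar [ 0.393 -0.173 -0.002] 0.68 [336. 254.]
top jar [ 0.532 -0.278 -0.001] 0.68 [379. 199.]
top jar [ 0.315 -0.24   0.004] 0.56 [363. 287.]
top wall_face [ 0.638  0.002 -0.001] 0.64 [269. 153.]
top rack_side [ 0.534  0.102 -0.   ] 0.92 [227. 193.]
top bottle [ 0.622 -0.369 -0.   ] 0.69 [415. 165.]
top dosing_cup [0.467 0.015 0.004] 0.66 [260. 221.]
top tin [0.389 0.026 0.   ] 0.6 [255. 253.]
scene jar [ 0.534 -0.284 -0.004] 0.94 [245. 243.]
scene jar [ 0.564 -0.115 -0.   ] 0.91 [320. 237.]
scene jar [ 0.315 -0.237  0.   ] 0.89 [250. 165.]
scene jar [ 0.397 -0.165 -0.001] 0.79 [284. 185.]
scene wall_face [ 0.645 -0.004 -0.002] 0.83 [377. 257.]
scene rack_side [0.529 0.1   0.003] 0.58 [403. 205.]
scene bottle [ 0.621 -0.373 -0.005] 0.73 [211. 286.]
scene dosing_cup [ 0.468  0.014 -0.001] 0.84 [362. 193.]
scene tin [ 0.622 -0.37  -0.003] 0.7 [213. 286.]
scene tin [ 0.39   0.025 -0.   ] 0.62 [357. 168.]
0.7 [0.21265649 0.53426114 0.23134797] [2.81850588e-05 1.88269411e-01 9.82117419e-01 5.41688640e-05] [ 0.39562361  0.07388295 -0.71980534] 0.08567529742989222
```

```bash
python3 -c "
import cv2,numpy as np
a=cv2.imread('pics/top1.png');b=cv2.imread('pics/scene1.png')
cv2.imwrite('pics/ab.png',cv2.resize(np.vstack([a,b]),(480,600)))"
```

```text
(no output)
```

View pics/top1.png

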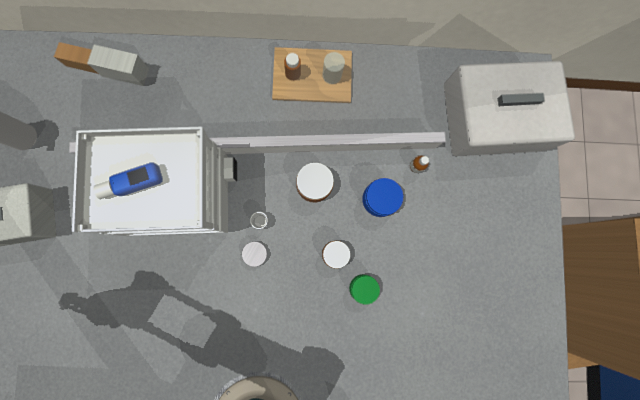

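View pics/scene1.png

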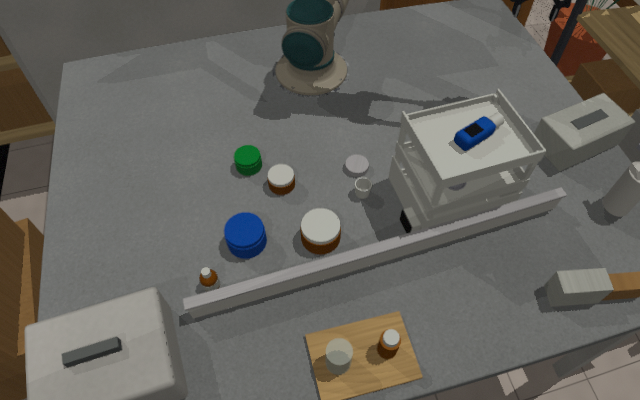

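The jar candidates in the top picture are white lid on amber at (315,182), small white on amber at (336,254), blue at (383,197) and green at (366,289). The one at (315,182) fits: it is amber and the larger of the two. I'll confirm it in a crop and measure the geometry.

```bash
python3 - <<'E'
from h import *
d=manip.get_image('top'); P=cloud(d); im=d['image']
cv2.imwrite('pics/crop.png',cv2.resize(im[120:310,200:450],None,fx=3,fy=3,interpolation=2)[:,:,::-1])
v,u=np.mgrid[0:400,0:640]
def circ(p):
    A=np.c_[2*p[:,:2],np.ones(len(p))]; s=np.linalg.lstsq(A,(p[:,:2]**2).sum(1),rcond=None)[0]; return s[:2],np.sqrt(s[2]+s[0]**2+s[1]**2)
m=(np.hypot(u-315,v-182)<28)&(P[...,2]>.05); p=P[m]
c,r=cv2.minEnclosingCircle(p[:,:2].astype(np.float32)); print('jar',c,r,np.median(p[:,2]),len(p),np.sqrt(len(p)))
bc,br=cv2.minEnclosingCircle(P[(np.hypot(u-383,v-197)<28)&(P[...,2]>.02)][:,:2].astype(np.float32));print('blue',bc,br)
f=[]
for col in range(255,440,3):
    q=P[125:165,col]; q=q[q[:,2]>.05]
    if len(q): i=q[:,0].argmin(); f.append(q[i])
f=np.array(f); k=np.polyfit(f[:,1],f[:,0],1); print('wall front x= %.4f*y+%.4f'%tuple(k),np.std(f[:,0]-np.polyval(k,f[:,1])),f[:,2].mean())
d2=manip.get_image('scene'); S=cloud(d2)
f=[]
# scene cam: look for points of front face unseen; use both: stop region
q=P[155:185,205:245]; 
for row in (160,165,168,172,176,182): print(row,[(int(c),*np.round(P[row,c][[0,1,2]],3)) for c in range(216,246,3)])
E
```

```text
jar (0.5049313306808472, -0.1019693911075592) 0.10165625065565109 0.058012400869949854 1070 32.71085446759225
blue (0.479561448097229, -0.1996944099664688) 0.13761919736862183
wall front x= -0.2861*y+0.5541 0.08647328010570057 0.21150386498618498
160 [(216, np.float64(0.592), np.float64(0.108), np.float64(0.106)), (219, np.float64(0.597), np.float64(0.106), np.float64(0.083)), (222, np.float64(0.602), np.float64(0.104), np.float64(0.063)), (225, np.float64(0.606), np.float64(0.1), np.float64(0.048)), (228, np.float64(0.607), np.float64(0.094), np.float64(0.045)), (231, np.float64(0.607), np.float64(0.086), np.float64(0.046)), (234, np.float64(0.606), np.float64(0.079), np.float64(0.048)), (237, np.float64(0.617), np.float64(0.08), np.float64(0.001)), (240, np.float64(0.618), np.float64(0.073), np.float64(0.001)), (243, np.float64(0.619), np.float64(0.066), np.float64(-0.001))]
165 [(216, np.float64(0.405), np.float64(-0.084), np.float64(0.919)), (219, np.float64(0.585), np.float64(0.105), np.float64(0.086)), (222, np.float64(0.59), np.float64(0.103), np.float64(0.062)), (225, np.floa
[... 2307 characters left out ...]
float64(0.578), np.float64(0.064), np.float64(-0.001))]
182 [(216, np.float64(0.543), np.float64(0.105), np.float64(0.105)), (219, np.float64(0.546), np.float64(0.102), np.float64(0.088)), (222, np.float64(0.551), np.float64(0.101), np.float64(0.061)), (225, np.float64(0.557), np.float64(0.101), np.float64(0.026)), (228, np.float64(0.562), np.float64(0.1), np.float64(-0.003)), (231, np.float64(0.561), np.float64(0.092), np.float64(0.001)), (234, np.float64(0.562), np.float64(0.085), np.float64(0.001)), (237, np.float64(0.562), np.float64(0.078), np.float64(-0.001)), (240, np.float64(0.562), np.float64(0.07), np.float64(0.001)), (243, np.float64(0.563), np.float64(0.063), np.float64(-0.001))]
```

View pics/crop.png

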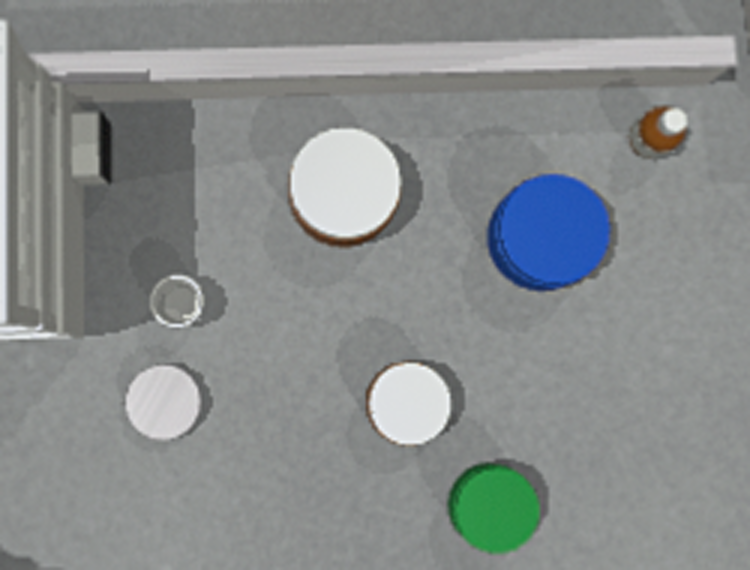

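The crop confirms the target: the large amber jar with the white lid at crop (345,185), next to the smaller twin at (410,403) and the blue jar at (550,230). The stop shows at crop (92,147). I'll refit the geometry without the depth outliers.

```bash
cat >> h.py <<'E'
v,u=np.mgrid[0:400,0:640]
def jar(P,u0,v0,R=32,lo=.05,hi=.066):
    p=P[(np.hypot(u-u0,v-v0)<R)&(P[...,2]>lo)&(P[...,2]<hi)]
    c,r=cv2.minEnclosingCircle(p[:,:2].astype(np.float32)); return np.round([*c,r,*p.mean(0)],4)
E
python3 - <<'E'
from h import *
d=manip.get_image('top'); P=cloud(d)
print('jar',jar(P,315,182)); print('blue',jar(P,383,197,32,.045,.09))
f=[];g=[]
for col in range(255,440,2):
    q=P[125:165,col]; q=q[(q[:,2]>.055)&(q[:,2]<.07)]
    if len(q): f.append(q[q[:,0].argmin()]); 
    q=P[140:175,col]; q=q[(q[:,2]>.012)&(q[:,2]<.045)&(q[:,0]>.6)]
    if len(q): g.append(q.mean(0))
for f in (np.array(f),np.array(g)):
    for _ in range(3):
        k=np.polyfit(f[:,1],f[:,0],1); e=f[:,0]-np.polyval(k,f[:,1]); f=f[abs(e)<2*e.std()+1e-4]
    print('wall x= %.4f*y+%.4f'%tuple(k),e.std(),f[:,2].mean(),len(f))
q=P[155:178,226:237].reshape(-1,3); q=q[(q[:,2]>.038)&(q[:,2]<.052)]; print('stop y min',np.percentile(q[:,1],[2,50]),'x',np.percentile(q[:,0],[2,98]))
p=P[150:200,215:230].reshape(-1,3);p=p[(p[:,2]>.01)&(p[:,2]<.035)]
print('panel',np.median(p[:,1]))
E
```

```text
jar [ 0.5629 -0.113   0.0435  0.5621 -0.113   0.058 ]
blue [ 0.5314 -0.2776  0.0444  0.5308 -0.2769  0.0578]
wall x= -0.0664*y+0.6393 0.0003443720771712991 0.05975573398841726 78
wall x= -0.0664*y+0.6395 0.0002659182612935679 0.028748624971600835 81
stop y min [0.07755093 0.08764401] x [0.56545794 0.61165992]
panel 0.1002657337639478
```

```bash
cat >> h.py <<'E'
n=np.array([.9978,.0663]);t=np.array([-.0663,.9978])
def R(q):
    from scipy.spatial.transform import Rotation as r
    return r.from_quat(np.r_[q[1:],q[0]]).as_matrix()
def go(tx,ty,tz,yaw=None,st=None):
    s=manip.get_state() if st is None else st; M=R(s['ee_rot']); y0=np.degrees(np.arctan2(M[1,0],M[0,0]))
    print('yaw',round(y0,2),'pos',np.round(s['position'],4),'n,s',np.round([n@s['position'][:2]-.6381,t@s['position'][:2]],4),'F',np.round(s['contact_force'],2),'t',s['clock'])
    print('delta',np.round(M.T@(np.array([tx,ty,tz])-s['position'])/.4,4),'turnz',None if yaw is None else round(-(yaw-y0)/30,3))
E
python3 - <<'E'
from h import *
go(.30,.0,.28,93.8)
E
```

```text
yaw 158.3 pos [0.2126 0.5343 0.2314] n,s [-0.3905  0.519 ] F [0.35 0.54 0.16] t 0.85
delta [-0.6968 -1.1602 -0.1218] turnz 2.15
```

carry_out(
  delta_pos=[
    [0,0,-0.12],
    [-0.35,-0.58,-0.12],
    [-0.35,-0.58,-0.12],
    [-0.35,-0.58,-0.12],
    [-0.35,-0.58,-0.12],
    [-0.35,-0.58,-0.12],
    [-0.35,-0.58,-0.12],
    [-0.35,-0.58,-0.12],
  ],
  turn=[
    [0,0,0.25],
    [0,0,0.5],
    [0,0,0.75],
    [0,0,1],
    [0,0,1],
    [0,0,1],
    [0,0,1],
    [0,0,1],
  ],
  claw=[1,1,1,1,1,1,1,1],
  force=40,
)

```text
clock: 1.65
position: [0.2569, 0.2646, 0.2797]
ee_rot: [0.001, 0.438, 0.899, 0.0]
contact_force: [-0.4, 0.3, -0.3]
width: -0.0001
gripper_force: 0.0
```

```bash
python3 -c "
from h import *
go(.33,-.03,.25,93.8)"
```

```text
yaw 128.07 pos [0.2569 0.2646 0.2797] n,s [-0.3643  0.247 ] F [-0.39  0.32 -0.28] t 1.65
delta [-0.6925 -0.3102  0.0745] turnz 1.142
```

carry_out(
  delta_pos=[
    [-0.2,-0.1,0],
    [-0.4,-0.2,0],
    [-0.69,-0.31,0.07],
    [-0.69,-0.31,0.07],
    [-0.69,-0.31,0.07],
    [-0.69,-0.31,0.07],
    [-0.69,-0.31,0.07],
    [-0.69,-0.31,0.07],
  ],
  turn=[
    [0,0,0.25],
    [0,0,0.5],
    [0,0,0.75],
    [0,0,1],
    [0,0,1],
    [0,0,1],
    [0,0,1],
    [0,0,1],
  ],
  claw=[1,1,1,1,1,1,1,1],
)

```text
clock: 2.45
position: [0.3315, -0.0271, 0.2511]
ee_rot: [-0.001, 0.656, 0.755, 0.0]
contact_force: [-0.2, -0.0, -0.2]
width: 0.0002
gripper_force: 0.0
```

```bash
python3 -c "
from h import *
c=np.array([.5625,-.113])-.085*n
go(*c,.10,93.8)"
```

```text
yaw 98.07 pos [ 0.3315 -0.0271  0.2511] n,s [-0.3091 -0.049 ] F [-0.25 -0.04 -0.19] t 2.45
delta [-0.2784  0.3298  0.3772] turnz 0.142
```

carry_out(
  delta_pos=[
    [-0.28,0.33,0.2],
    [-0.28,0.33,0.3],
    [-0.28,0.33,0.38],
    [-0.28,0.33,0.38],
    [-0.28,0.33,0.45],
    [-0.28,0.33,0.52],
    [-0.28,0.33,0.59],
    [-0.28,0.33,0.595],
    [-0.28,0.33,0.595],
    [-0.28,0.33,0.595],
  ],
  turn=[
    [0,0,0.14],
    [0,0,0.14],
    [0,0,0.14],
    [0,0,0.14],
    [0,0,0.14],
    [0,0,0.14],
    [0,0,0.14],
    [0,0,0.14],
    [0,0,0.14],
    [0,0,0.14],
  ],
  claw=[1,1,1,1,1,1,1,1,1,1],
)

```text
clock: 3.45
position: [0.479, -0.1174, 0.0149]
ee_rot: [0.001, 0.681, 0.733, 0.001]
contact_force: [0.4, 0.1, -0.5]
width: -0.0003
gripper_force: 0.0
```

```bash
python3 - <<'E'
from h import *
c=np.array([.5625,-.113])-.065*n
go(*c,.012,93.8)
d=save('top','p2.png');print(jar(cloud(d),315,182))
E
```

```text
yaw 94.21 pos [ 0.479  -0.1174  0.0149] n,s [-0.1679 -0.1489] F [ 0.44  0.08 -0.46] t 3.45
delta [-0.0031  0.0464  0.0073] turnz 0.014
[ 0.5937 -0.1258  0.027   0.5965 -0.1268  0.0578]
```

View pics/p2.png

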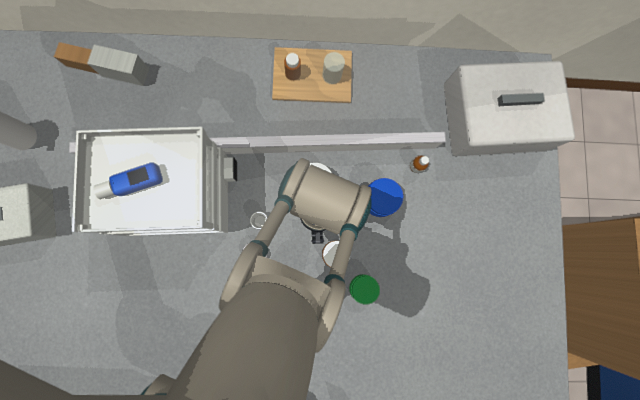

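The jar is partly hidden by the wrist at (320,185), with the fingertip in front of it at (317,237). I'll push slowly and track the jar with the scene camera.

carry_out(
  delta_pos=[
    [0,0.02,0],
    [0,0.04,0],
    [0,0.05,0],
    [0,0.06,0],
    [0,0.07,0],
    [0,0.08,0],
    [0,0.09,0],
    [0,0.1,0],
    [0,0.11,0],
    [0,0.12,0],
    [0,0.12,0],
  ],
  turn=[
    [0,0,0],
    [0,0,0],
    [0,0,0],
    [0,0,0],
    [0,0,0],
    [0,0,0],
    [0,0,0],
    [0,0,0],
    [0,0,0],
    [0,0,0],
    [0,0,0],
  ],
  claw=[1,1,1,1,1,1,1,1,1,1,1],
)

```text
clock: 4.6
position: [0.5244, -0.1149, 0.0143]
ee_rot: [-0.001, 0.681, 0.732, -0.001]
contact_force: [-5.1, -0.3, 8.0]
width: -0.0001
gripper_force: 5.4
```

```bash
cat >> h.py <<'E'
def sj():
    s=manip.get_state(); d=manip.get_image('scene'); P=cloud(d)
    p=P[(P[...,2]>.054)&(P[...,2]<.062)&(P@np.r_[n,0]-.6381<-.035)&(P@np.r_[n,0]-.6381>-.14)&(P@np.r_[t,0]>-.2)&(P@np.r_[t,0]<.045)]
    w=np.c_[p[:,:2]@n-.6381,p[:,:2]@t].astype(np.float32)
    sat=d['image'][(P[...,2]>.054)&(P[...,2]<.062)&(P@np.r_[n,0]-.6381<-.035)&(P@np.r_[n,0]-.6381>-.14)&(P@np.r_[t,0]>-.2)&(P@np.r_[t,0]<.045)].astype(int)
    k=sat.min(1)>140; w=w[k]
    print('lid bbox n',w[:,0].min(),w[:,0].max(),'s',w[:,1].min(),w[:,1].max(),'circ',cv2.minEnclosingCircle(w),len(w))
    go(*s['position'],st=s)
    return d
E
python3 - <<'E'
from h import *
d=sj()
for r in manip.place_of('scene','jar')[:4]: p=np.array(r['point']);print(p,n@p[:2]-.6381,t@p[:2],r['score'])
E
```

```text
lid bbox n -0.08891932 -0.03506805 s -0.19379257 -0.1089842 circ ((-0.05675209313631058, -0.15138837695121765), 0.042579423636198044) 573
yaw 94.11 pos [ 0.5244 -0.1149  0.0143] n,s [-0.1225 -0.1494] F [-5.09 -0.26  8.01] t 4.6
delta [0. 0. 0.] turnz None
[ 0.3983 -0.1661  0.    ] -0.25168869000000005 -0.19214187 0.87
[ 0.5898 -0.1151  0.0015] -0.05722869000000008 -0.15395052 0.82
[ 0.5372 -0.2812  0.0012] -0.12072539999999998 -0.31619772 0.66
[ 0.3171 -0.2383 -0.0005] -0.33749691000000004 -0.25879947000000003 0.63
```

```bash
sed -i 's/<-.035/<-.002/g' h.py; python3 - <<'E'
from h import *
d=sj(); cv2.imwrite('pics/s3.png',cv2.resize(d['image'][120:320,200:480],None,fx=2.6,fy=2.6,interpolation=2)[:,:,::-1])
P=cloud(d); p=P[(P[...,2]>.054)&(P[...,2]<.062)]; w=np.c_[p[:,:2]@n-.6381,p[:,:2]@t]
for a in np.arange(-.19,-.1,.01):
    q=w[(abs(w[:,1]-a)<.004)&(w[:,0]<-.0)&(w[:,0]>-.14)]; print(round(a,3),np.round(np.percentile(q[:,0],[0,98,100]),4))
E
```

```text
lid bbox n -0.088456474 -0.013479822 s -0.1933183 -0.10935004 circ ((-0.05578084662556648, -0.1513831615447998), 0.04298917576670647) 803
yaw 94.1 pos [ 0.5244 -0.1149  0.0143] n,s [-0.1225 -0.1494] F [-5.07  0.18  8.76] t 4.7
delta [0. 0. 0.] turnz None
-0.19 [-0.0766 -0.0318 -0.0298]
-0.18 [-0.0868 -0.0226 -0.0199]
-0.17 [-0.0928 -0.0177 -0.0149]
-0.16 [-0.1148 -0.0133 -0.012 ]
-0.15 [-0.086  -0.0118 -0.011 ]
-0.14 [-0.0856 -0.0149 -0.0138]
-0.13 [-0.0883 -0.0174 -0.0154]
-0.12 [-0.0854 -0.0266 -0.0236]
-0.11 [-0.0683 -0.0379 -0.0374]
```

View pics/s3.png

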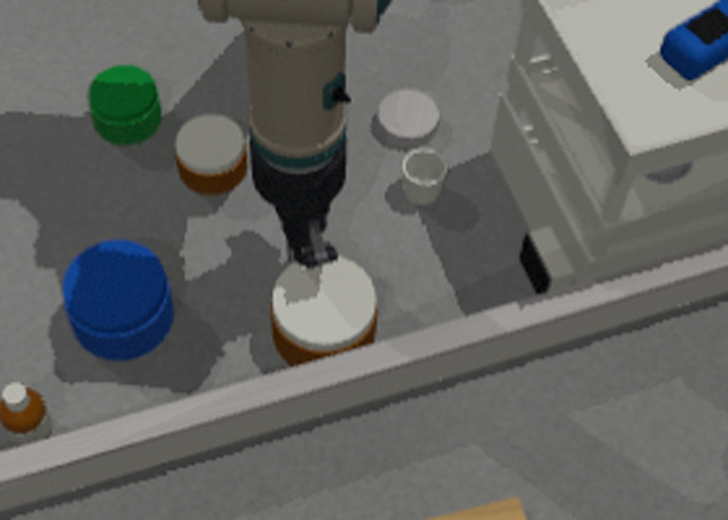

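The fingertip's knuckle bears on the lid's edge at crop (315,245), which gives the 8 N vertical force. The jar is still about 10 mm off the wall. I'll back off, rise 14 mm and push on.

carry_out(
  delta_pos=[
    [0,-0.025,0],
    [0,-0.025,-0.035],
    [0,-0.025,-0.035],
    [0,-0.01,-0.035],
    [0,0,-0.035],
    [0,0.005,-0.035],
    [0,0.01,-0.035],
    [0,0.01,-0.035],
  ],
  turn=[
    [0,0,0],
    [0,0,0],
    [0,0,0],
    [0,0,0],
    [0,0,0],
    [0,0,0],
    [0,0,0],
    [0,0,0],
  ],
  claw=[1,1,1,1,1,1,1,1],
)

```text
clock: 5.55
position: [0.5296, -0.1145, 0.027]
ee_rot: [-0.0, 0.681, 0.732, 0.0]
contact_force: [-0.2, 1.1, 0.2]
width: 0.0
gripper_force: 0.0
```

```bash
python3 -c "
from h import *
sj()"
```

```text
lid bbox n -0.088428445 -0.012456092 s -0.1933357 -0.10954083 circ ((-0.05494964122772217, -0.15126505494117737), 0.04262493550777435) 780
yaw 94.11 pos [ 0.5296 -0.1145  0.027 ] n,s [-0.1172 -0.1493] F [-0.2   1.12  0.16] t 5.55
delta [0. 0. 0.] turnz None
```

carry_out(
  delta_pos=[
    [0,0.005,0],
    [0,0.01,0],
    [0,0.015,0],
    [0,0.02,0],
    [0,0.02,0],
  ],
  turn=[
    [0,0,0],
    [0,0,0],
    [0,0,0],
    [0,0,0],
    [0,0,0],
  ],
  claw=[1,1,1,1,1],
)

```text
clock: 6.1
position: [0.5371, -0.1139, 0.0272]
ee_rot: [-0.0, 0.681, 0.732, -0.0]
contact_force: [-1.0, -0.1, 0.6]
width: 0.0
gripper_force: 1.2
```

```bash
python3 -c "
from h import *
sj()"
```

```text
lid bbox n -0.08195227 -0.009032304 s -0.19381459 -0.10897512 circ ((-0.05082688480615616, -0.15089622139930725), 0.043031901121139526) 738
yaw 94.1 pos [ 0.5371 -0.1139  0.0272] n,s [-0.1097 -0.1492] F [-0.96 -0.08  0.65] t 6.1
delta [0. 0. 0.] turnz None
```

carry_out(
  delta_pos=[
    [0,0.004,0],
    [0,0.008,0],
    [0,0.012,0],
    [0,0.012,0],
  ],
  turn=[
    [0,0,0],
    [0,0,0],
    [0,0,0],
    [0,0,0],
  ],
  claw=[1,1,1,1],
)

```text
clock: 6.55
position: [0.5427, -0.1137, 0.0272]
ee_rot: [0.0, 0.681, 0.732, 0.0]
contact_force: [-1.3, -0.4, -1.7]
width: 0.0
gripper_force: 0.5
```

carry_out(
  delta_pos=[
    [0,0.003,0],
    [0,0.003,0],
  ],
  turn=[
    [0,0,0],
    [0,0,0],
  ],
  claw=[1,1],
)

```text
clock: 6.75
position: [0.5435, -0.1135, 0.0272]
ee_rot: [0.0, 0.681, 0.732, 0.0]
contact_force: [-0.7, -0.5, -1.1]
width: 0.0001
gripper_force: 0.7
```

```bash
python3 -c "
from h import *
sj()"
```

```text
lid bbox n -0.07841226 -0.002851314 s -0.19384576 -0.1082216 circ ((-0.04507962241768837, -0.15101049840450287), 0.043162066489458084) 741
yaw 94.1 pos [ 0.5435 -0.1135  0.0272] n,s [-0.1033 -0.1493] F [-0.73 -0.46 -1.09] t 6.75
delta [0. 0. 0.] turnz None
```

carry_out(
  delta_pos=[
    [0,0.002,0],
    [0,0.004,0],
    [0,0.004,0],
  ],
  turn=[
    [0,0,0],
    [0,0,0],
    [0,0,0],
  ],
  claw=[1,1,1],
)

```text
clock: 7.1
position: [0.5446, -0.1134, 0.0272]
ee_rot: [-0.0, 0.681, 0.732, -0.0]
contact_force: [-2.8, -0.3, -0.6]
width: -0.0003
gripper_force: 1.3
```

carry_out(
  delta_pos=[
    [0,0.003,0],
    [0,0.003,0],
    [0,0.003,0],
  ],
  turn=[
    [0,0,0],
    [0,0,0],
    [0,0,0],
  ],
  claw=[1,1,1],
)

```text
clock: 7.4
position: [0.5447, -0.1134, 0.0272]
ee_rot: [-0.001, 0.681, 0.732, -0.001]
contact_force: [-5.7, -0.8, 1.9]
width: 0.0001
gripper_force: 2.6
```

The jar is at the wall, reading about 5 N with the tool no longer advancing. Next I back off, rise and go behind it.

carry_out(
  delta_pos=[
    [0,-0.03,0],
    [0,-0.07,0],
    [0,-0.07,-0.12],
    [0,-0.07,-0.24],
    [0,-0.07,-0.3],
    [0,-0.07,-0.3],
  ],
  turn=[
    [0,0,0],
    [0,0,0],
    [0,0,0],
    [0,0,0.25],
    [0,0,0.5],
    [0,0,0.68],
  ],
  claw=[1,1,1,1,1,1],
)

```text
clock: 8.0
position: [0.5218, -0.1165, 0.1523]
ee_rot: [0.005, 0.802, 0.598, 0.004]
contact_force: [-0.7, -0.3, -0.8]
width: 0.0004
gripper_force: 0.0
```

```bash
python3 - <<'E'
from h import *
sj()
a=np.radians(73.8); c=n*(.6381-.045)+t*(-.151)-.072*np.array([np.cos(a),np.sin(a)])
print(c); go(*c,.022,73.8)
E
```

```text
lid bbox n -0.08679592 -0.0022955996 s -0.19382752 -0.10878779 circ ((-0.044205933809280396, -0.15174472332000732), 0.04325595870614052) 1053
yaw 73.43 pos [ 0.5218 -0.1165  0.1523] n,s [-0.1252 -0.1509] F [-0.7  -0.35 -0.84] t 8.0
delta [0. 0. 0.] turnz None
[ 0.58171912 -0.18048642]
yaw 73.32 pos [ 0.5204 -0.1161  0.1504] n,s [-0.1265 -0.1504] F [-0.28  0.3   0.09] t 8.05
delta [-0.1103  0.1902  0.3225] turnz -0.016
```

carry_out(
  delta_pos=[
    [-0.11,0.1,0],
    [-0.11,0.19,0],
    [-0.11,0.19,0],
    [-0.11,0.19,0.1],
    [-0.11,0.19,0.2],
    [-0.11,0.19,0.3],
    [-0.11,0.19,0.32],
    [-0.11,0.19,0.32],
  ],
  turn=[
    [0,0,0],
    [0,0,0],
    [0,0,0],
    [0,0,0],
    [0,0,0],
    [0,0,0],
    [0,0,0],
    [0,0,0],
  ],
  claw=[1,1,1,1,1,1,1,1],
)

```text
clock: 8.85
position: [0.5776, -0.1782, 0.0179]
ee_rot: [-0.002, 0.8, 0.6, -0.001]
contact_force: [-0.0, 0.2, -0.2]
width: -0.0001
gripper_force: 0.0
```

```bash
python3 - <<'E'
from h import *
s=manip.get_state(); M=R(s['ee_rot'])
d=sj(); cv2.imwrite('pics/s4.png',cv2.resize(d['image'][120:320,200:480],None,fx=2.6,fy=2.6,interpolation=2)[:,:,::-1])
print('t in tool',M.T@np.r_[t,0],'n in tool',M.T@np.r_[n,0])
E
```

```text
lid bbox n -0.086329095 -0.0023236165 s -0.19336301 -0.10881055 circ ((-0.04392799362540245, -0.15165172517299652), 0.04316291585564613) 1042
yaw 73.74 pos [ 0.5776 -0.1782  0.0179] n,s [-0.0736 -0.2161] F [-0.    0.16 -0.18] t 8.85
delta [0. 0. 0.] turnz None
t in tool [ 0.93930209 -0.34308696  0.0018587 ] n in tool [ 0.34309109  0.93929827 -0.00279053]
```

View pics/s4.png

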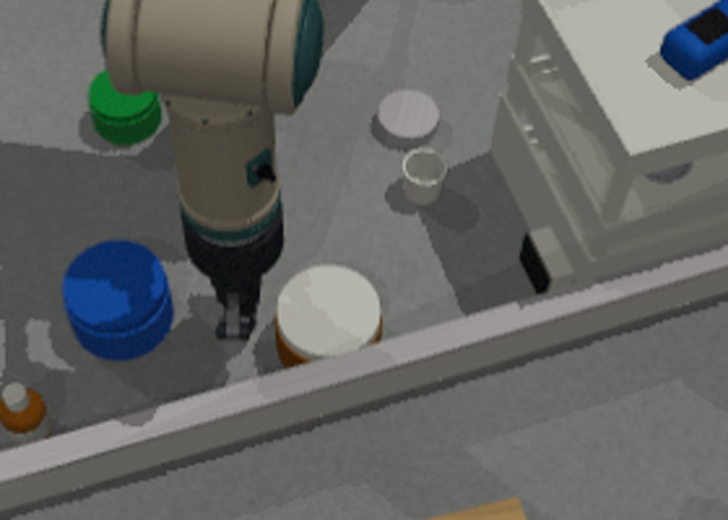

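The jar stands at the wall at crop (330,312), with the fingertip behind it at (237,325) and the way to the stop at (537,262) free. I'll push along the wall.

carry_out(
  delta_pos=[
    [0.017,0.01,0],
    [0.028,0.0055,0],
    [0.04,0.001,0],
    [0.052,-0.003,0],
    [0.0635,-0.0075,0],
    [0.075,-0.012,0],
    [0.087,-0.016,0],
    [0.099,-0.0205,0],
    [0.11,-0.0245,0],
    [0.122,-0.029,0],
    [0.122,-0.029,0],
  ],
  turn=[
    [0,0,0],
    [0,0,0],
    [0,0,0],
    [0,0,0],
    [0,0,0],
    [0,0,0],
    [0,0,0],
    [0,0,0],
    [0,0,0],
    [0,0,0],
    [0,0,0],
  ],
  claw=[1,1,1,1,1,1,1,1,1,1,1],
)

```text
clock: 10.0
position: [0.5808, -0.1292, 0.0201]
ee_rot: [0.001, 0.8, 0.6, -0.001]
contact_force: [-1.8, -3.3, 1.9]
width: 0.0001
gripper_force: 2.0
```

```bash
python3 -c "
from h import *
sj();s=manip.get_state()['contact_force'];print('Fn,Fs',n@s[:2],t@s[:2])"
```

```text
lid bbox n -0.08537162 -0.0024822024 s -0.15924014 -0.075926416 circ ((-0.04417313635349274, -0.11776566505432129), 0.042866792529821396) 1015
yaw 73.77 pos [ 0.5808 -0.1292  0.0201] n,s [-0.0672 -0.1674] F [-1.84 -3.31  1.91] t 10.0
delta [0. 0. 0.] turnz None
Fn,Fs -2.3710034226457566 -4.744943192119143
```

carry_out(
  delta_pos=[
    [0.0115,-0.0045,0],
    [0.0235,-0.0085,0],
    [0.035,-0.013,0],
    [0.047,-0.017,0],
    [0.0585,-0.0215,0],
    [0.0705,-0.0255,0],
    [0.082,-0.03,0],
    [0.094,-0.0345,0],
    [0.1055,-0.0385,0],
    [0.117,-0.043,0],
    [0.129,-0.047,0],
    [0.141,-0.0515,0],
  ],
  turn=[
    [0,0,0],
    [0,0,0],
    [0,0,0],
    [0,0,0],
    [0,0,0],
    [0,0,0],
    [0,0,0],
    [0,0,0],
    [0,0,0],
    [0,0,0],
    [0,0,0],
    [0,0,0],
  ],
  claw=[1,1,1,1,1,1,1,1,1,1,1,1],
)

```text
clock: 11.25
position: [0.5767, -0.07, 0.0198]
ee_rot: [0.001, 0.8, 0.6, -0.001]
contact_force: [-3.4, -5.4, 4.9]
width: 0.0003
gripper_force: 3.5
```

```bash
python3 -c "
from h import *
sj();s=manip.get_state()['contact_force'];print('Fn,Fs',n@s[:2],t@s[:2])"
```

```text
lid bbox n -0.08678521 -0.0025452196 s -0.10026796 -0.01626991 circ ((-0.0447402186691761, -0.058317117393016815), 0.04347448796033859) 960
yaw 73.75 pos [ 0.5767 -0.07    0.0198] n,s [-0.0673 -0.1081] F [-3.39 -5.42  4.85] t 11.25
delta [0. 0. 0.] turnz None
Fn,Fs -3.16863846542155 -4.082588045055861
```

carry_out(
  delta_pos=[
    [0.0095,-0.0035,0],
    [0.019,-0.007,0],
    [0.028,-0.0105,0],
    [0.0375,-0.0135,0],
    [0.047,-0.017,0],
    [0.0565,-0.0205,0],
    [0.066,-0.024,0],
    [0.075,-0.0275,0],
    [0.08,-0.029,0],
    [0.08,-0.029,0],
  ],
  turn=[
    [0,0,0],
    [0,0,0],
    [0,0,0],
    [0,0,0],
    [0,0,0],
    [0,0,0],
    [0,0,0],
    [0,0,0],
    [0,0,0],
    [0,0,0],
  ],
  claw=[1,1,1,1,1,1,1,1,1,1],
)

```text
clock: 12.3
position: [0.5744, -0.0354, 0.0195]
ee_rot: [-0.0, 0.8, 0.6, -0.001]
contact_force: [-2.6, -4.2, 3.4]
width: 0.0001
gripper_force: 2.6
```

```bash
python3 -c "
from h import *
sj();s=manip.get_state()['contact_force'];print('Fn,Fs',n@s[:2],t@s[:2])"
```

```text
lid bbox n -0.08735582 -0.0020150067 s -0.0637428 -0.003240145 circ ((-0.044401418417692184, -0.024653984233736992), 0.043069396167993546) 722
yaw 73.74 pos [ 0.5744 -0.0354  0.0195] n,s [-0.0673 -0.0734] F [-2.64 -4.24  3.39] t 12.3
delta [0. 0. 0.] turnz None
Fn,Fs -2.6959445640447504 -5.626990116748778
```

carry_out(
  delta_pos=[
    [0.0025,-0.001,0],
    [0.005,-0.002,0],
    [0.0075,-0.0025,0],
    [0.0095,-0.0035,0],
    [0.012,-0.0045,0],
    [0.014,-0.005,0],
    [0.0165,-0.006,0],
    [0.019,-0.007,0],
  ],
  turn=[
    [0,0,0],
    [0,0,0],
    [0,0,0],
    [0,0,0],
    [0,0,0],
    [0,0,0],
    [0,0,0],
    [0,0,0],
  ],
  claw=[1,1,1,1,1,1,1,1],
)

```text
clock: 13.15
position: [0.5739, -0.0277, 0.0194]
ee_rot: [0.0, 0.8, 0.6, -0.001]
contact_force: [-2.8, -6.7, 3.4]
width: -0.0001
gripper_force: 3.0
```

carry_out(
  delta_pos=[
    [0.0025,-0.001,0],
    [0.005,-0.002,0],
    [0.0075,-0.0025,0],
    [0.0095,-0.0035,0],
  ],
  turn=[
    [0,0,0],
    [0,0,0],
    [0,0,0],
    [0,0,0],
  ],
  claw=[1,1,1,1],
)

```text
clock: 13.55
position: [0.5735, -0.0236, 0.0194]
ee_rot: [0.0, 0.8, 0.6, -0.001]
contact_force: [-2.8, -5.3, 3.5]
width: -0.0002
gripper_force: 3.0
```

carry_out(
  delta_pos=[
    [0.0025,-0.001,0],
    [0.005,-0.002,0],
  ],
  turn=[
    [0,0,0],
    [0,0,0],
  ],
  claw=[1,1],
)

```text
clock: 13.75
position: [0.5733, -0.0215, 0.0194]
ee_rot: [0.0, 0.8, 0.6, -0.001]
contact_force: [-3.0, -5.1, 2.9]
width: 0.0002
gripper_force: 3.0
```

```bash
python3 -c "
from h import *
sj();s=manip.get_state()['contact_force'];print('Fn,Fs',n@s[:2],t@s[:2])"
```

```text
lid bbox n -0.08798412 -0.0025271988 s -0.050775215 -0.004618579 circ ((-0.045170627534389496, -0.013320556841790676), 0.04318643733859062) 516
yaw 73.73 pos [ 0.5733 -0.0215  0.0194] n,s [-0.0674 -0.0594] F [-3.03 -5.09  2.9 ] t 13.75
delta [0. 0. 0.] turnz None
Fn,Fs -3.1681534964614544 -5.288502869535896
```

carry_out(
  delta_pos=[
    [0.002,-0.0007,0],
    [0.004,-0.0015,0],
    [0.004,-0.0015,0],
  ],
  turn=[
    [0,0,0],
    [0,0,0],
    [0,0,0],
  ],
  claw=[1,1,1],
)

```text
clock: 14.1
position: [0.5732, -0.0196, 0.0194]
ee_rot: [-0.0, 0.8, 0.6, -0.001]
contact_force: [-1.9, -4.7, 4.0]
width: -0.0001
gripper_force: 2.8
```

carry_out(
  delta_pos=[
    [0.002,-0.0007,0],
    [0.004,-0.0015,0],
    [0.004,-0.0015,0],
  ],
  turn=[
    [0,0,0],
    [0,0,0],
    [0,0,0],
  ],
  claw=[1,1,1],
)

```text
clock: 14.4
position: [0.5732, -0.0193, 0.0194]
ee_rot: [0.001, 0.8, 0.6, -0.002]
contact_force: [-3.0, -9.4, 3.0]
width: 0.0002
gripper_force: 4.9
```

carry_out(
  delta_pos=[
    [0.002,-0.0007,0],
    [0.002,-0.0007,0],
  ],
  turn=[
    [0,0,0],
    [0,0,0],
  ],
  claw=[1,1],
)

```text
clock: 14.6
position: [0.5732, -0.0193, 0.0194]
ee_rot: [0.001, 0.8, 0.601, -0.002]
contact_force: [-3.4, -12.0, 2.4]
width: 0.0
gripper_force: 6.1
```

The stop is met: the tool stands still and the push has risen from about 5 to 12 N. Now I hold.

carry_out(
  delta_pos=[
    [0,0,0],
    [0,0,0],
    [0,0,0],
    [0,0,0],
    [0,0,0],
    [0,0,0],
    [0,0,0],
    [0,0,0],
    [0,0,0],
    [0,0,0],
    [0,0,0],
  ],
  turn=[
    [0,0,0],
    [0,0,0],
    [0,0,0],
    [0,0,0],
    [0,0,0],
    [0,0,0],
    [0,0,0],
    [0,0,0],
    [0,0,0],
    [0,0,0],
    [0,0,0],
  ],
  claw=[1,1,1,1,1,1,1,1,1,1,1],
)

```text
clock: 15.7
position: [0.5732, -0.0193, 0.0194]
ee_rot: [0.001, 0.8, 0.6, -0.002]
contact_force: [-2.6, -11.6, 3.1]
width: 0.0002
gripper_force: 6.0
```

carry_out(
  delta_pos=[
    [-0.004,0.001,0],
    [-0.01,0.002,0],
    [-0.03,0,0],
    [-0.07,0,0],
    [-0.07,0,-0.1],
    [-0.07,0,-0.2],
    [-0.07,0,-0.3],
    [-0.07,0,-0.3],
  ],
  turn=[
    [0,0,0],
    [0,0,0],
    [0,0,0],
    [0,0,0],
    [0,0,0],
    [0,0,0],
    [0,0,0],
    [0,0,0],
  ],
  claw=[1,1,1,1,1,1,1,1],
)

```text
clock: 16.5
position: [0.5698, -0.0448, 0.1451]
ee_rot: [0.004, 0.8, 0.599, 0.004]
contact_force: [1.3, 0.4, 0.2]
width: 0.0001
gripper_force: 0.0
```

```bash
python3 - <<'E'
from h import *
d=sj(); cv2.imwrite('pics/s5.png',cv2.resize(d['image'][120:320,200:480],None,fx=2.6,fy=2.6,interpolation=2)[:,:,::-1])
E
```

```text
lid bbox n -0.08706059 -0.0021188066 s -0.050754596 -0.0038669168 circ ((-0.04458969831466675, -0.012129254639148712), 0.04294787719845772) 530
yaw 73.67 pos [ 0.5698 -0.0448  0.1451] n,s [-0.0725 -0.0825] F [1.34 0.39 0.25] t 16.5
delta [0. 0. 0.] turnz None
```

View pics/s5.png

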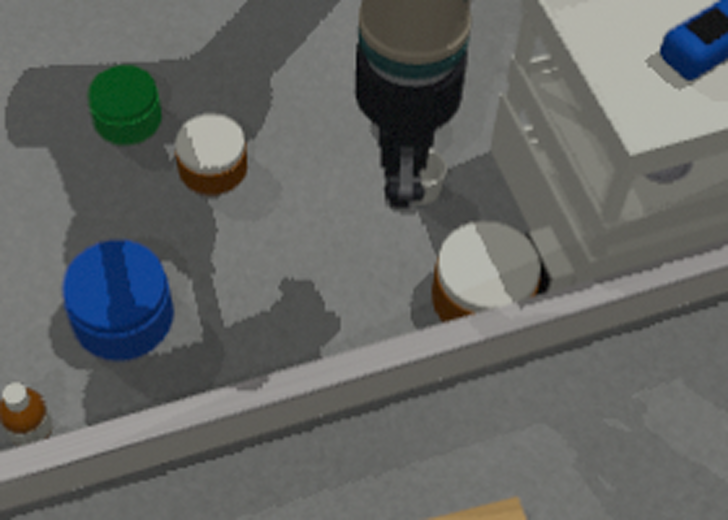

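The jar stands upright at crop (488,270) against the wall and the stop (542,270). The gripper is clear and in the air, and the small things are unmoved. I'll hand it in.

```bash
python3 -c "
from rig import manip
print(manip.sign_off())"
```

```text
the job is handed in; nothing more can be done
None
```

The jar is against the wall and the stop: I leaned on it there for just over 1 s with about 6 N more than it took to slide it, then let go and handed the job in at about 16.6 s (no verdict was returned).

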